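# Find the food press that rocks

## Task

One of the three cast-iron food presses on the marble slab has a short foot: press gently down on their corners, one after another, until you have felt one rock on the slab. Then lift that press out, set it down gently on its feet in the empty wooden tray and let go; leave the two steady presses standing where they are and disturb nothing else.

Things in the scene. Friction and masses are not known exactly. Their poses are not given: they have to be found in the camera images.
- press_a: One of three like square cast-iron food presses on the slab, 0.5-0.75 kg, any yaw. Plate 90 x 90 x 10 mm on four round feet 16 mm across, 8 mm high, centred 34 mm from the middle along x and y; plate top 18 mm above the soles. On top a round wooden lifting knob, 28 mm across, 24 to 50 mm above the soles, on a 16 mm neck. Origin: centre of the underside at sole level; z up, x and y along the sides.
- press_b: Press like press_a, same sizes, origin and axes. One of the three presses, not known which, has one foot 4 mm short, at an unknown corner. All three stand level: the faulty one is weighted so that it rests on its three full feet. Its other corners, and every corner of the two sound presses, are firm.
- press_c: Press like press_a, same sizes, origin and axes. Pressed over its short foot (1 N tips it; the touch itself may read 3 N, so push to 6 N) the faulty press sinks until that foot lands, some 3.5 mm at a point 30 mm from the middle along x and y, tilting 0.08 rad; it tips back when let go. Press over the feet or slightly inside, not further out, touching down below 20 mm/s.
- slab: Flat marble pastry slab on a hidden springy mat on the bench: it cannot be shifted but gives straight down, about 1 mm per 15 N of pressing, 160 mm in x, 420 mm in y, 20 mm thick; the presses stand on it in a row along its y. Origin: centre of its underside, on the benchtop.
- tray: Empty square open wooden tray fixed on the bench beside the slab, left or right, 165 x 165 mm outside, 30 mm high, walls and floor 5 mm (inside 155 x 155 mm, so a press fits at any yaw). Origin: centre of its underside.
- colander: Green plastic colander, 170 mm across, 80 mm high, empty, at the other side of the slab; a bystander. Origin: centre of underside.
- brush: Wooden dish brush, about 200 mm long, 36 mm high, lying between the robot and the slab; a bystander. Origin near its middle, on the bench.
- pinch_bowl: Small white ceramic bowl, 72 mm across, 34 mm high; a bystander. Origin: centre of underside.
- canister: Clear acrylic canister with a grey twist cap, 94 mm across, 154 mm high, beyond the slab; a bystander. Origin: centre of underside.
- mug: Ceramic mug, 80 mm across, 90 mm high, beyond the slab; a bystander. Origin: centre of underside.
- jar: Small glass jar, 60 mm across, 85 mm high, beyond the slab; a bystander. Origin: centre of underside.
There are look-alikes about, which are no part of the job. What is shaped like the press_a but red or yellow is not meant.

How it is judged:
By the outcome, as a careful person would: the job done as asked, in the order asked, and still so for the second after the job is handed in, with the robot touching nothing.
It also fails if it takes over 72 s, if anything falls off the work surface, if the arm or the gripper's body presses on something with over 40 N, if the wrist force passes 120 N, or if a joint passes its speed limit or range.

## Robot

A 7-joint arm with a two-finger parallel gripper is mounted at the origin on the work surface. World frame = base frame: x ahead of the robot, y to its left, z up, the work surface at z = 0. Lengths are in m, angles in degrees, forces in N, time in s.
With the tool pointing down it reaches from about 0.4 to 0.75 m from the base axis. Payload 19.5 kg.
Tool frame: the origin (TCP) lies midway between the tips of the shut fingers; the grasp point (between the pads) lies 19 mm behind it; z points along the fingers, y is the direction in which the jaws open and shut (so a half turn about z gives the same grasp; the last joint's range is limited). The gripper opens to 85 mm and grips with 20 to 120 N. Pads are 22 mm wide; open, the fingers measure 114 mm over their backs; the gripper's body (76 mm by 85 mm) begins 54 mm behind the grasp point. The pads swing forward as they close: fully open they stand 13 mm farther back than shut.
Start: joints at [71.58, 40.479, -1.581, 85.061, 1.261, 54.483, -4.326], TCP at [0.159, -0.553, 0.231] pointing down, gripper open.
Joint ranges: [-155.06, 155.06], [-18.47, 123.98], [-90, 86.84], [0, 140.48], [-83.41, 263.41], [0, 116], [-161.91, 161.91]. Speed limits (degrees/s): [108.29, 108.29, 147.25, 147.25, 172.46, 172.46, 172.46].

## Interface

Orientations are given as a 3x3 rotation matrix whose columns are the frame's x, y, z axes.
In Python, from rig import bot gives the robot as it stands. The module is installed in compiled form; this text tells all that it offers.
- The arm moves only by the tool apply_moves, never from a script. Its argument "rows" is a list of rows, each a list of 4 numbers: the shift along the world's x, y, z in units of 25 mm (1.0 is 25 mm), then the turn about the world's z in units of 6 degrees (1.0 is 6 degrees). A call has 1 to 5 rows; each row is the pose to reach, as a shift and turn from the pose commanded when the call began; what a row does not reach only later rows make up. A row lasts 1/12 s, in which the tool goes at most 41.7 mm and 7.16 degrees, less where a joint would pass 70% of its speed; a pose out of reach is approached as far as the arm can. A call with a gripper value outside its range is refused whole. "hand" is the finger opening in mm, from 0 to 85.4, set as the call begins (left out, the last holds). The fingers move at their own pace and stop on an object; "grip_force" is the grip in N (left out, the last holds). Time passes only in rows, so rows that repeat a pose let the fingers close. It gives the time, the measured TCP pose, the force and the opening at its end, in the units of the state.
- bot.get_obs(): the state, without advancing time (a new reading comes with each control period).
- bot.snapshot(name): name is "scene" or "top"; returns the picture (420x560x3 uint8, blue, green, red); there is no depth.
- bot.calibration(name): a dict with "vertical_fov" (degrees; the focal length in pixels is half the picture's height over the tangent of half this angle, whatever the lens; pixels are square), "cx", "cy" (the principal point, pixels), "k1" (the pictures are not rectified: a ray, as slopes to the right and down, at radius r is drawn at 1 + k1 r^2 times it, then the intrinsics apply), "R" (3x3) and "t" (3): a world point X has camera coordinates R X + t. Camera axes: x right, y down, z forward; pixel columns grow to the right and rows downward; lengths in m; the calibration is good to about 2 mm. A picture is of the moment at which its call begins. calibration takes no time and is no camera call.
- bot.hand_in(): hands the job in, once; it reports no verdict.
The state is a dict: "t": time; "q": joint angles; "qd": joint speeds; "joint_torque": joint torques, N m; "tool_pos": TCP position; "orientation": TCP orientation; "ft_force": force on the tool from outside, world axes, zero at the start; "moment": the same for the moment, N m; "gripper_width": finger opening in m.
Only numpy, scipy, OpenCV 4.12 (cv2) and the standard library are available. Lean on these libraries where they do the work, as an engineer would, in place of code of your own. Each camera call takes 0.05 s, during which the arm holds its last target.

## Working session

There is one attempt and no reset: what is moved stays moved. The work goes in short steps, Python scripts to look and compute and a tool call to move; the robot and the scene stay as the last step left them, time stands still between calls to the robot, and variables do not carry over. Pictures are saved under pics/ and viewed, and the job is handed in when it is done.

Besides the shell and the picture viewer there is one more tool, called after ">>>" by a JSON object that holds its "fn" and its "kwargs". apply_moves: Moves the arm, as the interface text tells. Its arguments: {"type":"object","properties":{"rows":{"type":"array","items":{"type":"array","items":{"type":"number"}}},"hand":{"type":"number"},"grip_force":{"type":"number"}},"required":["rows"]}

```bash
mkdir -p pics
python3 - <<'E'
from rig import bot
import cv2
for n in("scene","top"):
    cv2.imwrite(f"pics/{n}0.png",bot.snapshot(n)); print(n,bot.calibration(n))
print(bot.get_obs())
E
```

```text
scene {'vertical_fov': 50.202845655556324, 'cx': 281.96520159408846, 'cy': 207.3209041137463, 'k1': -0.035342019131104976, 'R': array([[-0.67786747,  0.73517365,  0.00392315],
       [ 0.56422981,  0.52365477, -0.63830275],
       [-0.47131774, -0.43047111, -0.76977543]]), 't': array([ 0.34465835, -0.24619205,  1.69694752])}
top {'vertical_fov': 50.88397971502191, 'cx': 287.282631595873, 'cy': 207.03717201383796, 'k1': -0.11233288583343926, 'R': array([[ 9.45236134e-02, -9.95522136e-01, -9.80995866e-04],
       [-9.70294523e-01, -9.19077587e-02, -2.23788968e-01],
       [ 2.22696710e-01,  2.21051968e-02, -9.74637130e-01]]), 't': array([-0.03199806,  0.47884088,  0.98545023])}
{'t': 0.1, 'q': array([71.58027036, 40.50831088, -1.58080986, 85.07963688,  1.26074933,
       54.48349094, -4.32453018]), 'qd': array([-0.02148953, -0.00188307,  0.09880131, -0.06432038, -0.08856087,
        0.030214  , -0.01498184]), 'joint_torque': array([ 1.57440572e-03, -8.84293914e+01,  1.23665202e+00, -2.36450118e+01,
        1.71419524e-02,  5.07603167e-03,  2.15043480e-05]), 'tool_pos': array([ 0.15871078, -0.55242872,  0.23090356]), 'orientation': array([[ 9.61113856e-01,  2.76152242e-01, -3.07279758e-04],
       [ 2.76152408e-01, -9.61113443e-01,  8.92871788e-04],
       [-4.87621606e-05, -9.43007493e-04, -9.99999554e-01]]), 'ft_force': array([-0.40793926, -0.83833748, -0.33687594]), 'moment': array([ 0.01450751, -0.03003697,  0.00971982]), 'gripper_width': 0.08524856866881364}
```

View pics/scene0.png

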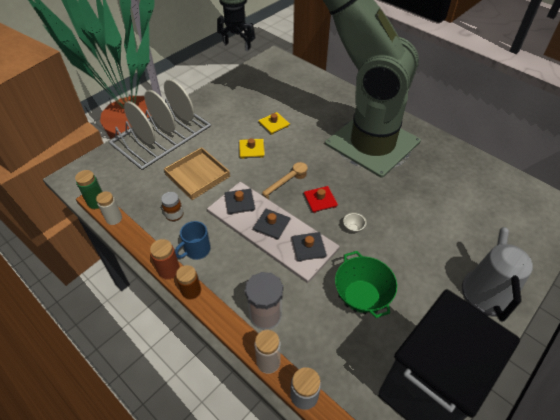

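View pics/top0.png

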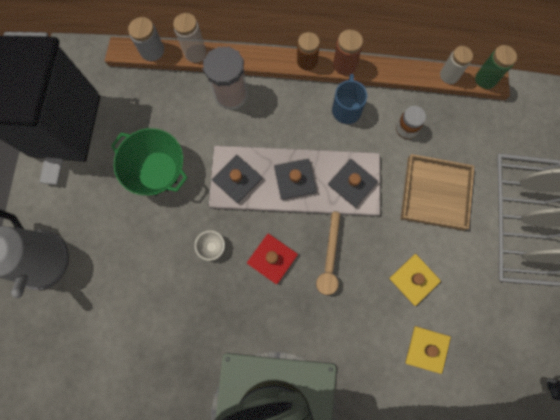

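The top view shows three dark presses on the slab at about (238,178), (296,180) and (353,183), and the tray at (438,192). The look-alikes are red at (273,258) and yellow at (415,280) and (429,350). The bystanders are the colander (150,162), bowl (210,246), brush (330,255), canister (228,80), mug (349,102) and jar (411,122). I take the three dark ones and check them in a crop.

```bash
cat > h.py <<'E'
import numpy as np, cv2
from rig import bot
def K(name):
    c=bot.calibration(name); f=210/np.tan(np.radians(c['vertical_fov']/2)); return c,f
def ray(name,u,v):
    c,f=K(name); d=np.array([(u-c['cx'])/f,(v-c['cy'])/f]); s=d.copy()
    for _ in range(30): s=d/(1+c['k1']*(s@s))
    R=c['R']; return -R.T@c['t'], R.T@np.array([s[0],s[1],1])
def onz(name,u,v,z):
    o,d=ray(name,u,v); return o+d*(z-o[2])/d[2]
def proj(name,X):
    c,f=K(name); p=c['R']@np.array(X)+c['t']; s=p[:2]/p[2]; s=s*(1+c['k1']*(s@s)); return s*f+[c['cx'],c['cy']]
E
python3 - <<'E'
from h import *
im=cv2.imread('pics/top0.png'); hsv=cv2.cvtColor(im,cv2.COLOR_BGR2HSV)
crop=cv2.resize(im[135:240,200:480],None,fx=2.8,fy=2.8,interpolation=cv2.INTER_CUBIC); cv2.imwrite('pics/crop0.png',crop)
S=6
x0,y0,x1,y1=205,140,385,218
big=cv2.resize(im[y0:y1,x0:x1],None,fx=S,fy=S,interpolation=cv2.INTER_CUBIC); hb=cv2.cvtColor(big,cv2.COLOR_BGR2HSV)
print('V range',np.percentile(hb[...,2],[5,25,50,75,95]))
m=((hb[...,2]<100)).astype(np.uint8)*255
kn=((hb[...,1]>100)&((hb[...,0]<20))).astype(np.uint8)*255
kn=cv2.morphologyEx(kn,cv2.MORPH_OPEN,np.ones((7,7)))
cv2.imwrite('pics/m0.png',cv2.resize(np.vstack([m,kn]),None,fx=.55,fy=.55))
pix=lambda p:((p[0]+.5)/S-.5+x0,(p[1]+.5)/S-.5+y0)
for nm,mm,z in(("plate",m|kn,.038),("knob",kn,.070)):
    for c in cv2.findContours(mm,cv2.RETR_EXTERNAL,cv2.CHAIN_APPROX_NONE)[0]:
        if cv2.contourArea(c)<(40000 if nm=="plate" else 2000):continue
        if nm=="plate":
            w=np.array([onz('top',*pix(p[0]),z)[:2] for p in cv2.convexHull(c)],np.float32)
            r=cv2.minAreaRect((w*1000).astype(np.float32)); print(nm,r)
        else:
            (u,v),r=cv2.minEnclosingCircle(c); p=pix((u,v)); print(nm,p,r/S,onz('top',*p,z),onz('top',*p,.062))
E
```

```text
V range [ 69.  88. 119. 163. 172.]
plate ((558.2456665039062, -139.99325561523438), (91.73036193847656, 88.39257049560547), 54.241050720214844)
plate ((554.72705078125, -0.5221748352050781), (92.85916137695312, 91.70494079589844), 16.60670280456543)
plate ((541.0095825195312, 139.3852996826172), (96.39568328857422, 88.35633850097656), 53.10711669921875)
knob (354.14128621419275, 179.1751276652018) 6.240944544474284 [ 0.55815877 -0.13769413  0.07      ] [ 0.56064457 -0.13872113  0.062     ]
knob (294.9054667154948, 175.53852335611978) 6.47541618347168 [0.55371041 0.00230177 0.07      ] [0.55616053 0.00239745 0.062     ]
knob (235.5, 175.25) 6.468422571818034 [0.54131243 0.14210589 0.07      ] [0.54366313 0.14332271 0.062     ]
```

View pics/crop0.png

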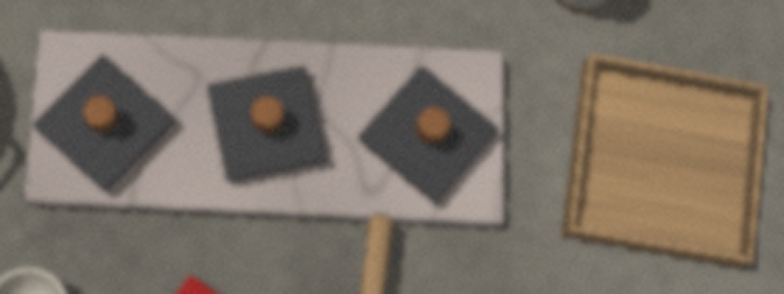

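View pics/m0.png

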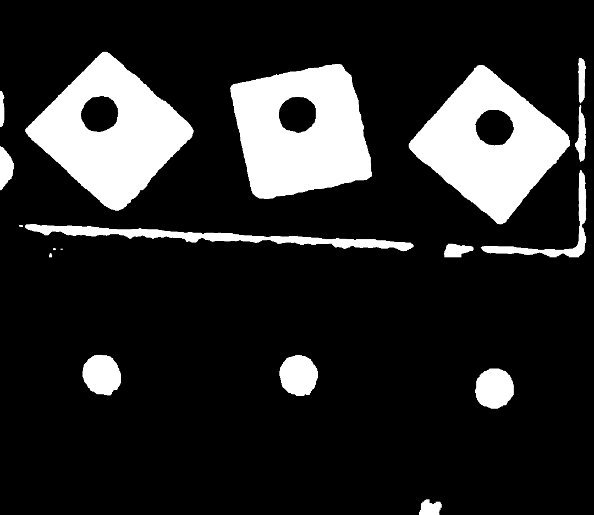

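```bash
cat >> h.py <<'E'
P={'R':((.5584,-.139),54.2),'M':((.5545,.0005),16.6),'L':((.5412,.1405),53.1)}
def corner(k,a,d=.030):
    (x,y),w=P[k]; w=np.radians(w); s=[(1,1),(-1,1),(-1,-1),(1,-1)][a]
    return np.array([x+d*(np.cos(w)*s[0]-np.sin(w)*s[1]), y+d*(np.sin(w)*s[0]+np.cos(w)*s[1])])
E
python3 - <<'E'
from h import *
for k in P:
    for a in range(4): 
        c=corner(k,a); print(k,a,c.round(4), 'u',((c-[.159,-.553])/.025).round(2))
im=cv2.imread('pics/top0.png')
# tray rim
x0,y0,x1,y1=395,145,485,238;S=6
big=cv2.resize(im[y0:y1,x0:x1],None,fx=S,fy=S,interpolation=cv2.INTER_CUBIC); hb=cv2.cvtColor(big,cv2.COLOR_BGR2HSV)
m=(hb[...,1]>85).astype(np.uint8)*255; m=cv2.morphologyEx(m,cv2.MORPH_OPEN,np.ones((9,9)))
c=max(cv2.findContours(m,cv2.RETR_EXTERNAL,cv2.CHAIN_APPROX_NONE)[0],key=cv2.contourArea)
w=np.array([onz('top',(p[0][0]+.5)/S-.5+x0,(p[0][1]+.5)/S-.5+y0,.03)[:2] for p in cv2.convexHull(c)],np.float32)*1000
print(cv2.minAreaRect(w))
E
```

```text
R 0 [ 0.5516 -0.0971] u [15.7  18.24]
R 1 [ 0.5165 -0.1458] u [14.3  16.29]
R 2 [ 0.5652 -0.1809] u [16.25 14.88]
R 3 [ 0.6003 -0.1322] u [17.65 16.83]
M 0 [0.5747 0.0378] u [16.63 23.63]
M 1 [0.5172 0.0207] u [14.33 22.95]
M 2 [ 0.5343 -0.0368] u [15.01 20.65]
M 3 [ 0.5918 -0.0197] u [17.31 21.33]
L 0 [0.5352 0.1825] u [15.05 29.42]
L 1 [0.4992 0.1345] u [13.61 27.5 ]
L 2 [0.5472 0.0985] u [15.53 26.06]
L 3 [0.5832 0.1465] u [16.97 27.98]
((559.6485595703125, -352.7259521484375), (168.961181640625, 168.5138397216797), 85.04429626464844)
```

>>> {"fn": "apply_moves", "kwargs": {"rows": [[16.25,14.88,0],[16.25,14.88,0],[16.25,14.88,0],[16.25,14.88,0],[16.25,14.88,0]], "hand": 0, "grip_force": 40}}

```text
schema error: expected 4 numbers
```

>>> {"fn": "apply_moves", "kwargs": {"rows": [[16.25,14.88,0,0],[16.25,14.88,0,0],[16.25,14.88,0,0],[16.25,14.88,0,0],[16.25,14.88,0,0]], "hand": 0, "grip_force": 40}}

```text
t: 0.52
tool_pos: [0.3135, -0.4103, 0.2312]
orientation: [[0.961, 0.276, -0.0], [0.276, -0.961, 0.0], [-0.0, -0.0, -1.0]]
ft_force: [0.9, -1.3, -0.2]
gripper_width: 0.0255
```

>>> {"fn": "apply_moves", "kwargs": {"rows": [[10.08,9.2,0,0],[10.08,9.2,0,0],[10.08,9.2,0,0],[10.08,9.2,0,0],[10.08,9.2,0,0]]}}

```text
t: 0.93
tool_pos: [0.4675, -0.2697, 0.2312]
orientation: [[0.961, 0.276, -0.0], [0.276, -0.961, 0.0], [-0.0, -0.0, -1.0]]
ft_force: [0.3, -1.8, 0.4]
gripper_width: 0.0004
```

```bash
python3 -c "
from h import *
o=bot.get_obs();p=o['tool_pos'];print(p,o['t'],o['ft_force']);t=np.r_[corner('R',2),.046];print((t-p)/.025)"
```

```text
[ 0.46749235 -0.26969256  0.23119004] 0.9333 [ 0.34759604 -1.78494969  0.35705562]
[ 3.90763348  3.55247671 -7.40760153]
```

>>> {"fn": "apply_moves", "kwargs": {"rows": [[3.9,3.55,-5,0],[3.9,3.55,-5,0],[3.9,3.55,-5,0],[3.9,3.55,-5,0],[3.9,3.55,-6.5,0]]}}

```text
t: 1.35
tool_pos: [0.5662, -0.1799, 0.0756]
orientation: [[0.96, 0.28, 0.004], [0.28, -0.96, 0.001], [0.004, -0.0, -1.0]]
ft_force: [1.0, 0.8, 0.2]
gripper_width: 0.0002
```

```bash
cat > s.py <<'E'
from h import *
import sys
o=bot.get_obs();p=o['tool_pos'];print(p.round(4),o['t'],o['ft_force'].round(2))
if len(sys.argv)>1:
    t=np.r_[corner(sys.argv[1],int(sys.argv[2])),float(sys.argv[3])]; print(((t-p)/.025).round(3))
E
python3 s.py R 2 .042
```

```text
[ 0.5662 -0.1799  0.0756] 1.35 [1.   0.77 0.21]
[-0.04  -0.041 -1.343]
```

>>> {"fn": "apply_moves", "kwargs": {"rows": [[0,0,-0.6,0],[0,0,-0.95,0],[0,0,-0.98,0],[0,0,-1.0,0],[0,0,-1.0,0]]}}

```text
t: 1.77
tool_pos: [0.563, -0.1845, 0.0523]
orientation: [[0.961, 0.275, 0.002], [0.275, -0.961, -0.001], [0.001, 0.001, -1.0]]
ft_force: [-0.2, -0.5, -0.0]
gripper_width: 0.0005
```

```bash
python3 s.py R 2 .042
```

```text
[ 0.563  -0.1845  0.0523] 1.7667 [-0.21 -0.51 -0.05]
[ 0.087  0.145 -0.413]
```

>>> {"fn": "apply_moves", "kwargs": {"rows": [[0,0,0,0],[0,0,0,0]]}}

```text
t: 1.93
tool_pos: [0.563, -0.1842, 0.052]
orientation: [[0.961, 0.276, 0.001], [0.276, -0.961, -0.0], [0.001, 0.001, -1.0]]
ft_force: [1.2, -0.2, 0.2]
gripper_width: 0.0002
```

```bash
python3 s.py R 2 .042
```

```text
[ 0.563  -0.1842  0.052 ] 1.9333 [ 1.2  -0.23  0.19]
[ 0.089  0.132 -0.401]
```

>>> {"fn": "apply_moves", "kwargs": {"rows": [[0.09,0.13,-0.2,0],[0.09,0.13,-0.36,0],[0.09,0.13,-0.42,0],[0.09,0.13,-0.48,0],[0.09,0.13,-0.54,0]]}}

```text
t: 2.35
tool_pos: [0.5648, -0.1806, 0.0374]
orientation: [[0.961, 0.276, -0.0], [0.276, -0.961, 0.0], [-0.0, -0.0, -1.0]]
ft_force: [-3.7, 1.1, 12.1]
gripper_width: 0.0002
```

```bash
python3 s.py R 2 .042
```

```text
[ 0.5648 -0.1806  0.0374] 2.35 [-3.65  1.13 12.14]
[ 0.016 -0.012  0.185]
```

>>> {"fn": "apply_moves", "kwargs": {"rows": [[0,0,0.4,0],[-1.32,0.2,0.4,0],[-1.93,1.39,0.4,0],[-1.93,1.39,0.3,0],[-1.93,1.39,0.2,0]]}}

```text
t: 2.77
tool_pos: [0.5167, -0.1448, 0.0433]
orientation: [[0.961, 0.278, 0.001], [0.278, -0.961, 0.0], [0.001, -0.0, -1.0]]
ft_force: [0.3, -1.5, 0.0]
gripper_width: 0.0
```

```bash
python3 s.py R 1 .0372
```

```text
[ 0.5167 -0.1448  0.0433] 2.7667 [ 0.26 -1.51  0.04]
[-0.007 -0.04  -0.243]
```

>>> {"fn": "apply_moves", "kwargs": {"rows": [[0,0,-0.06,0],[0,0,-0.12,0],[0,0,-0.16,0],[0,0,-0.2,0],[0,0,-0.22,0]]}}

```text
t: 3.18
tool_pos: [0.5168, -0.1464, 0.0372]
orientation: [[0.961, 0.276, 0.0], [0.276, -0.961, -0.0], [0.0, 0.0, -1.0]]
ft_force: [-2.1, -0.7, 13.5]
gripper_width: -0.0001
```

>>> {"fn": "apply_moves", "kwargs": {"rows": [[0,0,0.4,0],[0.2,1.35,0.4,0],[1.39,1.97,0.4,0],[1.39,1.97,0.3,0],[1.39,1.97,0.2,0]]}}

```text
t: 3.6
tool_pos: [0.5523, -0.0956, 0.0424]
orientation: [[0.961, 0.278, 0.001], [0.278, -0.961, 0.0], [0.001, 0.0, -1.0]]
ft_force: [-0.4, -0.6, 0.1]
gripper_width: 0.0005
```

>>> {"fn": "apply_moves", "kwargs": {"rows": [[0,0,-0.06,0],[0,0,-0.12,0],[0,0,-0.16,0],[0,0,-0.19,0],[0,0,-0.21,0]]}}

```text
t: 4.02
tool_pos: [0.5509, -0.0973, 0.0371]
orientation: [[0.961, 0.275, -0.0], [0.275, -0.961, -0.0], [-0.001, 0.0, -1.0]]
ft_force: [-4.9, -0.1, 14.7]
gripper_width: -0.0
```

>>> {"fn": "apply_moves", "kwargs": {"rows": [[0,0,0.4,0],[1.36,-0.2,0.4,0],[1.98,-1.4,0.4,0],[1.98,-1.4,0.3,0],[1.98,-1.4,0.2,0]]}}

```text
t: 4.43
tool_pos: [0.6011, -0.1333, 0.0422]
orientation: [[0.962, 0.274, 0.001], [0.274, -0.962, -0.001], [0.001, 0.001, -1.0]]
ft_force: [-0.7, 1.0, -0.0]
gripper_width: -0.0003
```

>>> {"fn": "apply_moves", "kwargs": {"rows": [[0,0,-0.06,0],[0,0,-0.12,0],[0,0,-0.15,0],[0,0,-0.18,0],[0,0,-0.2,0]]}}

```text
t: 4.85
tool_pos: [0.6008, -0.1309, 0.0372]
orientation: [[0.961, 0.277, -0.0], [0.277, -0.961, 0.001], [-0.0, -0.001, -1.0]]
ft_force: [-4.4, 1.7, 12.8]
gripper_width: 0.0001
```

```bash
python3 s.py M 2 .042
```

```text
[ 0.6008 -0.1309  0.0372] 4.85 [-4.45  1.69 12.79]
[-2.657  3.764  0.192]
```

Press R (right) is firm at all four corners. Next is the middle press.

>>> {"fn": "apply_moves", "kwargs": {"rows": [[0,0,0.5,0],[-0.36,4.45,0.5,0],[-0.36,4.45,0.5,0],[-0.36,4.45,0.5,0],[-0.36,4.45,0.3,0]]}}

```text
t: 5.27
tool_pos: [0.5921, -0.0128, 0.0457]
orientation: [[0.959, 0.283, 0.001], [0.283, -0.959, 0.004], [0.002, -0.003, -1.0]]
ft_force: [-0.1, 1.4, 0.4]
gripper_width: -0.0001
```

```bash
python3 s.py M 3 .0372
```

```text
[ 0.5921 -0.0128  0.0457] 5.2667 [-0.13  1.43  0.38]
[-0.01  -0.276 -0.339]
```

>>> {"fn": "apply_moves", "kwargs": {"rows": [[0,0,-0.1,0],[0,0,-0.16,0],[0,0,-0.2,0],[0,0,-0.24,0],[0,0,-0.28,0]]}}

```text
t: 5.68
tool_pos: [0.592, -0.0213, 0.0375]
orientation: [[0.961, 0.275, 0.0], [0.275, -0.961, -0.0], [0.0, 0.0, -1.0]]
ft_force: [-1.9, -1.8, 10.5]
gripper_width: -0.0002
```

```bash
python3 s.py M 3 .0372
```

```text
[ 0.592  -0.0213  0.0375] 5.6833 [-1.91 -1.8  10.45]
[-0.006  0.066 -0.011]
```

>>> {"fn": "apply_moves", "kwargs": {"rows": [[0,0,0.4,0],[-0.98,-0.85,0.4,0],[-2.31,-0.62,0.4,0],[-2.31,-0.62,0.3,0],[-2.31,-0.62,0.2,0]]}}

```text
t: 6.1
tool_pos: [0.5334, -0.0361, 0.0431]
orientation: [[0.961, 0.275, -0.0], [0.275, -0.961, 0.0], [-0.0, -0.0, -1.0]]
ft_force: [1.1, 0.4, 0.8]
gripper_width: 0.0002
```

>>> {"fn": "apply_moves", "kwargs": {"rows": [[0,0,-0.06,0],[0,0,-0.12,0],[0,0,-0.15,0],[0,0,-0.18,0],[0,0,-0.2,0]]}}

```text
t: 6.52
tool_pos: [0.5347, -0.0358, 0.0374]
orientation: [[0.961, 0.276, 0.001], [0.276, -0.961, 0.0], [0.001, 0.0, -1.0]]
ft_force: [-0.8, 0.8, 8.9]
gripper_width: 0.0002
```

```bash
python3 s.py M 1 .0372
```

```text
[ 0.5347 -0.0358  0.0374] 6.5167 [-0.81  0.77  8.91]
[-0.7    2.261 -0.008]
```

>>> {"fn": "apply_moves", "kwargs": {"rows": [[0,0,0.4,0],[-0.93,0.94,0.4,0],[-0.7,2.26,0.4,0],[-0.7,2.26,0.3,0],[-0.7,2.26,0.2,0]]}}

```text
t: 6.93
tool_pos: [0.5171, 0.0225, 0.0427]
orientation: [[0.96, 0.279, 0.001], [0.279, -0.96, 0.001], [0.001, -0.001, -1.0]]
ft_force: [-0.2, -0.8, 0.5]
gripper_width: -0.0002
```

>>> {"fn": "apply_moves", "kwargs": {"rows": [[0,0,-0.06,0],[0,0,-0.12,0],[0,0,-0.15,0],[0,0,-0.18,0],[0,0,-0.2,0]]}}

```text
t: 7.35
tool_pos: [0.5167, 0.02, 0.0374]
orientation: [[0.961, 0.275, 0.0], [0.275, -0.961, -0.0], [0.0, 0.0, -1.0]]
ft_force: [-1.9, -2.3, 11.0]
gripper_width: 0.0002
```

```bash
python3 s.py M 0 .0372
```

```text
[0.5167 0.02   0.0374] 7.35 [-1.88 -2.32 10.96]
[ 2.32   0.715 -0.008]
```

>>> {"fn": "apply_moves", "kwargs": {"rows": [[0,0,0.4,0],[1.0,0.94,0.4,0],[2.32,0.71,0.4,0],[2.32,0.71,0.3,0],[2.32,0.71,0.2,0]]}}

```text
t: 7.77
tool_pos: [0.5756, 0.0382, 0.0427]
orientation: [[0.961, 0.276, 0.001], [0.276, -0.961, 0.0], [0.001, 0.0, -1.0]]
ft_force: [-1.3, 0.2, -0.6]
gripper_width: -0.0002
```

>>> {"fn": "apply_moves", "kwargs": {"rows": [[0,0,-0.06,0],[0,0,-0.12,0],[0,0,-0.15,0],[0,0,-0.18,0],[0,0,-0.2,0]]}}

```text
t: 8.18
tool_pos: [0.5742, 0.0384, 0.0375]
orientation: [[0.961, 0.276, -0.001], [0.276, -0.961, 0.0], [-0.001, -0.0, -1.0]]
ft_force: [-3.7, -0.2, 9.7]
gripper_width: -0.0
```

```bash
python3 s.py L 2 .0372
```

```text
[0.5742 0.0384 0.0375] 8.1833 [-3.67 -0.16  9.69]
[-1.082  2.404 -0.01 ]
```

The middle press is firm too, so it should be the left one. I still have to feel it rock.

>>> {"fn": "apply_moves", "kwargs": {"rows": [[0,0,0.4,0],[-1.08,2.4,0.4,0],[-1.08,2.4,0.4,0],[-1.08,2.4,0.3,0],[-1.08,2.4,0.2,0]]}}

```text
t: 8.6
tool_pos: [0.5475, 0.0997, 0.0429]
orientation: [[0.961, 0.278, 0.001], [0.278, -0.961, 0.001], [0.001, -0.0, -1.0]]
ft_force: [0.2, -0.6, 0.2]
gripper_width: 0.0002
```

>>> {"fn": "apply_moves", "kwargs": {"rows": [[0,0,-0.06,0],[0,0,-0.12,0],[0,0,-0.15,0],[0,0,-0.18,0],[0,0,-0.2,0]]}}

```text
t: 9.02
tool_pos: [0.5478, 0.0976, 0.0374]
orientation: [[0.961, 0.275, 0.0], [0.275, -0.961, -0.0], [0.0, 0.0, -1.0]]
ft_force: [-2.2, -3.0, 9.3]
gripper_width: 0.0
```

```bash
python3 s.py L 3 .0372
```

```text
[0.5478 0.0976 0.0374] 9.0167 [-2.16 -3.04  9.33]
[ 1.416  1.955 -0.008]
```

>>> {"fn": "apply_moves", "kwargs": {"rows": [[0,0,0.4,0],[1.18,0.64,0.4,0],[1.42,1.95,0.4,0],[1.42,1.95,0.3,0],[1.42,1.95,0.2,0]]}}

```text
t: 9.43
tool_pos: [0.5832, 0.1488, 0.0426]
orientation: [[0.961, 0.278, 0.001], [0.278, -0.961, 0.001], [0.001, -0.001, -1.0]]
ft_force: [-0.4, -0.6, -0.4]
gripper_width: 0.0001
```

>>> {"fn": "apply_moves", "kwargs": {"rows": [[0,0,-0.06,0],[0,0,-0.12,0],[0,0,-0.15,0],[0,0,-0.18,0],[0,0,-0.2,0]]}}

```text
t: 9.85
tool_pos: [0.5832, 0.1465, 0.0375]
orientation: [[0.961, 0.275, 0.0], [0.275, -0.961, -0.0], [-0.0, 0.0, -1.0]]
ft_force: [-2.9, -2.3, 8.2]
gripper_width: -0.0001
```

```bash
python3 s.py L 0 .0372
```

```text
[0.5832 0.1465 0.0375] 9.85 [-2.94 -2.35  8.19]
[-1.918  1.44  -0.013]
```

>>> {"fn": "apply_moves", "kwargs": {"rows": [[0,0,0.4,0],[-0.6,1.2,0.4,0],[-1.92,1.44,0.4,0],[-1.92,1.44,0.3,0],[-1.92,1.44,0.2,0]]}}

```text
t: 10.27
tool_pos: [0.5343, 0.184, 0.0431]
orientation: [[0.961, 0.277, -0.0], [0.277, -0.961, 0.001], [0.0, -0.001, -1.0]]
ft_force: [0.7, -0.5, -0.8]
gripper_width: -0.0002
```

>>> {"fn": "apply_moves", "kwargs": {"rows": [[0,0,-0.06,0],[0,0,-0.12,0],[0,0,-0.15,0],[0,0,-0.18,0],[0,0,-0.2,0]]}}

```text
t: 10.68
tool_pos: [0.5356, 0.1828, 0.0374]
orientation: [[0.961, 0.276, 0.001], [0.276, -0.961, 0.0], [0.001, 0.0, -1.0]]
ft_force: [-0.2, -1.4, 9.3]
gripper_width: 0.0001
```

```bash
python3 s.py L 1 .0372
```

```text
[0.5356 0.1828 0.0374] 10.6833 [-0.23 -1.37  9.3 ]
[-1.458 -1.932 -0.009]
```

>>> {"fn": "apply_moves", "kwargs": {"rows": [[0,0,0.4,0],[-1.22,-0.61,0.4,0],[-1.46,-1.93,0.4,0],[-1.46,-1.93,0.3,0],[-1.46,-1.93,0.2,0]]}}

```text
t: 11.1
tool_pos: [0.499, 0.1335, 0.043]
orientation: [[0.962, 0.274, 0.001], [0.274, -0.962, -0.0], [0.001, 0.0, -1.0]]
ft_force: [-0.0, 0.6, -0.9]
gripper_width: -0.0
```

>>> {"fn": "apply_moves", "kwargs": {"rows": [[0,0,-0.06,0],[0,0,-0.12,0],[0,0,-0.15,0],[0,0,-0.18,0],[0,0,-0.2,0]]}}

```text
t: 11.52
tool_pos: [0.4985, 0.1354, 0.0372]
orientation: [[0.961, 0.277, -0.0], [0.277, -0.961, 0.0], [-0.0, -0.0, -1.0]]
ft_force: [-1.4, 1.3, 3.0]
gripper_width: -0.0001
```

```bash
python3 s.py L 1 .0372
```

```text
[0.4985 0.1354 0.0372] 11.5167 [-1.4   1.26  3.  ]
[ 0.028 -0.035  0.002]
```

The last corner reads only 3 N at the same depth. I push on until the foot lands.

>>> {"fn": "apply_moves", "kwargs": {"rows": [[0,0,-0.03,0],[0,0,-0.06,0],[0,0,-0.08,0],[0,0,-0.08,0]]}}

```text
t: 11.85
tool_pos: [0.4984, 0.135, 0.0351]
orientation: [[0.961, 0.276, -0.0], [0.276, -0.961, 0.0], [-0.0, -0.0, -1.0]]
ft_force: [-3.2, 0.6, 2.6]
gripper_width: 0.0002
```

>>> {"fn": "apply_moves", "kwargs": {"rows": [[0,0,-0.02,0],[0,0,-0.04,0],[0,0,-0.06,0]]}}

```text
t: 12.1
tool_pos: [0.4985, 0.1349, 0.0339]
orientation: [[0.961, 0.276, -0.0], [0.276, -0.961, 0.0], [-0.0, -0.0, -1.0]]
ft_force: [-5.4, 0.7, 14.0]
gripper_width: -0.0001
```

It sank about 3.5 mm at 2.6 N and then the force rose to 14 N, so the left press rocks. I let it back up gently.

>>> {"fn": "apply_moves", "kwargs": {"rows": [[0,0,0.06,0],[0,0,0.12,0],[0,0,0.18,0],[0,0,0.26,0],[0,0,0.5,0]]}}

```text
t: 12.52
tool_pos: [0.4984, 0.1347, 0.046]
orientation: [[0.961, 0.276, -0.001], [0.276, -0.961, -0.0], [-0.001, 0.0, -1.0]]
ft_force: [-0.7, 0.3, 0.2]
gripper_width: -0.0
```

>>> {"fn": "apply_moves", "kwargs": {"rows": [[0,0,1.5,0],[-1,0,3,0],[-2,0,5,0],[-3,0,5,0],[-3,0,5,0]], "hand": 60}}

```text
t: 12.93
tool_pos: [0.42, 0.1351, 0.1745]
orientation: [[0.961, 0.277, 0.001], [0.277, -0.961, 0.002], [0.001, -0.001, -1.0]]
ft_force: [-1.8, -0.9, -0.8]
gripper_width: 0.0594
```

Run:
```python
from h import *
for n in('top','scene'): cv2.imwrite(f'pics/{n}1.png',bot.snapshot(n))
a=cv2.imread('pics/top1.png')[130:250,190:490]; b=cv2.imread('pics/scene1.png')[150:320,180:400]
cv2.imwrite('pics/c1.png',cv2.resize(a,None,fx=2.6,fy=2.6,interpolation=cv2.INTER_CUBIC))
cv2.imwrite('pics/d1.png',cv2.resize(b,None,fx=3.4,fy=3.4,interpolation=cv2.INTER_CUBIC))
print(bot.get_obs()['tool_pos'],bot.get_obs()['t'])
```

```text
[0.42350092 0.13521633 0.17225933] 13.0333
```

View pics/c1.png

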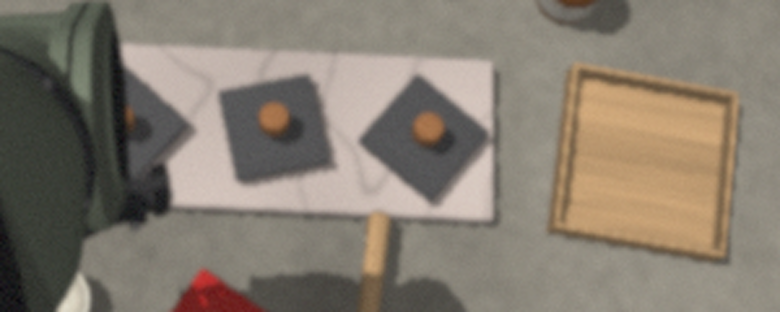

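View pics/d1.png

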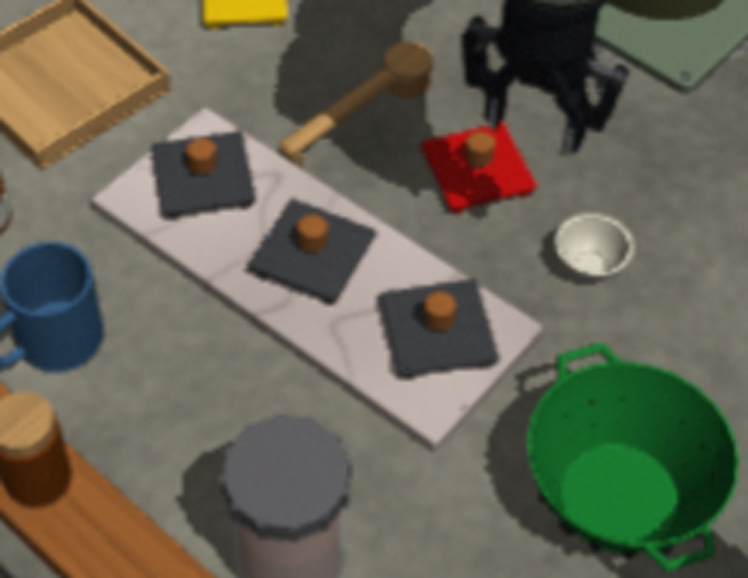

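In the scene view the three presses stand level on the slab, with the left press's knob at about (309,240) in the full picture. I check that it did not shift.

```bash
python3 - <<'E'
from h import *
x0,y0,x1,y1=285,225,335,265;S=6
for f in('scene0','scene1'):
    im=cv2.imread(f'pics/{f}.png')[y0:y1,x0:x1]
    hb=cv2.cvtColor(cv2.resize(im,None,fx=S,fy=S,interpolation=cv2.INTER_CUBIC),cv2.COLOR_BGR2HSV)
    k=((hb[...,1]>110)&(hb[...,0]<20)).astype(np.uint8)*255
    d=(hb[...,2]<105).astype(np.uint8)*255|k
    for nm,m,z in(('knob',k,.06),('plate',d,.038)):
        c=max(cv2.findContours(m,cv2.RETR_EXTERNAL,cv2.CHAIN_APPROX_NONE)[0],key=cv2.contourArea)
        M=cv2.moments(c); u,v=M['m10']/M['m00']/S+x0-.4,M['m01']/M['m00']/S+y0-.4
        print(f,nm,cv2.contourArea(c)/S/S,(round(u,1),round(v,1)),onz('scene',u,v,z).round(4))
print(proj('scene',[.5412,.1405,.06]))
E
python3 s.py L 1 .0372; python3 -c "
from h import *
o=bot.get_obs();p=o['tool_pos'];print((np.array([.5412,.1405,.115])-p)/.025)"
```

```text
scene0 knob 87.7638888888889 (308.9, 240.9) [0.5473 0.1442 0.06  ]
scene0 plate 773.0555555555555 (308.1, 246.3) [0.5513 0.146  0.038 ]
scene1 knob 87.70833333333333 (308.9, 240.9) [0.5473 0.1442 0.06  ]
scene1 plate 767.9722222222222 (308.1, 246.3) [0.5514 0.146  0.038 ]
[309.25995106 239.01936103]
[0.4235 0.1352 0.1723] 13.0333 [ 0.6  -0.65 -0.11]
[ 3.028 -0.028 -5.402]
[ 4.70796315  0.21134661 -2.29037305]
```

Run:
```python
from h import *
o1,d1=ray('top',235.5,175.25);o2,d2=ray('scene',308.9,240.9)
A=np.c_[d1,-d2];s=np.linalg.lstsq(A,o2-o1,rcond=None)[0];a=o1+d1*s[0];b=o2+d2*s[1];print(a,b,o1,o2)
p=bot.get_obs()['tool_pos'];print((np.array([.5435,.1425,.1])-p)/.025)
```

```text
[0.54502361 0.14402695 0.05736996] [0.54565935 0.14306943 0.05741112] [ 0.24818474 -0.00962915  1.0675843 ] [1.17234305 0.6060228  1.1477713 ]
[ 4.79996315  0.29134661 -2.89037305]
```

>>> {"fn": "apply_moves", "kwargs": {"rows": [[1.6,0.1,0,0],[3.2,0.2,-0.5,0],[4.82,0.29,-1.5,0],[4.82,0.29,-2.5,0],[4.82,0.29,-2.5,0]]}}

```text
t: 13.45
tool_pos: [0.5441, 0.1411, 0.1034]
orientation: [[0.961, 0.275, -0.005], [0.275, -0.961, -0.002], [-0.006, 0.0, -1.0]]
ft_force: [-2.0, -0.1, -1.5]
gripper_width: 0.06
```

>>> {"fn": "apply_moves", "kwargs": {"rows": [[0,0,0,0],[0,0,0,0]]}}

```text
t: 13.62
tool_pos: [0.5439, 0.142, 0.1095]
orientation: [[0.961, 0.276, -0.0], [0.276, -0.961, 0.0], [-0.0, -0.0, -1.0]]
ft_force: [-0.6, 0.2, -0.1]
gripper_width: 0.0602
```

Run:
```python
from h import *
p=bot.get_obs()['tool_pos'];print(p,(np.array([.544,.1425,.0415])-p)/.025)
b=bot.snapshot('scene')[190:290,260:370]
cv2.imwrite('pics/d2.png',cv2.resize(b,None,fx=5.5,fy=5.5,interpolation=cv2.INTER_CUBIC))
```

```text
[0.54394153 0.1420447  0.10947055] [ 2.33881540e-03  1.82118479e-02 -2.71882186e+00]
```

View pics/d2.png

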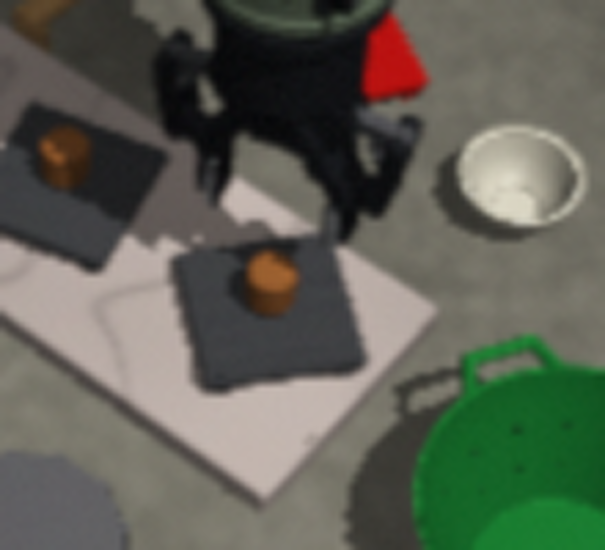

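The jaws straddle the knob (crop: fingers at (210,190) and (335,225), knob at (270,280)). Descending to grasp.

>>> {"fn": "apply_moves", "kwargs": {"rows": [[0,0,-0.8,0],[0,0,-1.6,0],[0,0,-2.2,0],[0,0,-2.55,0],[0,0,-2.7,0]]}}

```text
t: 14.08
tool_pos: [0.5439, 0.1423, 0.0413]
orientation: [[0.961, 0.276, -0.0], [0.276, -0.961, 0.0], [0.0, -0.0, -1.0]]
ft_force: [1.0, -0.2, 0.5]
gripper_width: 0.0598
```

>>> {"fn": "apply_moves", "kwargs": {"rows": [[0,0,0,0],[0,0,0,0],[0,0,0,0],[0,0,0,0],[0,0,0,0]], "hand": 20, "grip_force": 60}}

```text
t: 14.5
tool_pos: [0.5445, 0.1425, 0.0422]
orientation: [[0.961, 0.276, 0.001], [0.276, -0.961, 0.001], [0.001, -0.0, -1.0]]
ft_force: [-1.2, 0.4, 6.8]
gripper_width: 0.0266
```

>>> {"fn": "apply_moves", "kwargs": {"rows": [[0,0,0.1,0],[0,0,0.25,0],[0,0,0.5,0],[0,0,0.9,0],[0,0,1.4,0]]}}

```text
t: 14.92
tool_pos: [0.5438, 0.142, 0.0769]
orientation: [[0.961, 0.276, -0.001], [0.276, -0.961, -0.0], [-0.001, -0.0, -1.0]]
ft_force: [-0.6, -0.0, -5.6]
gripper_width: 0.0261
```

Run:
```python
from h import *
o=bot.get_obs();print(o['tool_pos'],o['ft_force'],o['moment'],o['gripper_width'])
b=bot.snapshot('scene')[180:290,260:370]
cv2.imwrite('pics/d3.png',cv2.resize(b,None,fx=5,fy=5,interpolation=cv2.INTER_CUBIC))
```

```text
[0.54378335 0.14203316 0.07689061] [-0.55522913 -0.02263623 -5.60752778] [-0.05689531  0.03137378 -0.03702089] 0.02609150907971575
```

View pics/d3.png

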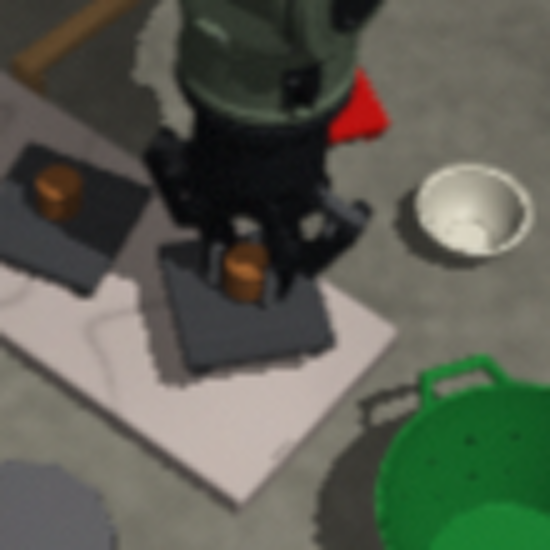

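It is held level off the slab and weighs about 0.57 kg. Lifting and carrying.

>>> {"fn": "apply_moves", "kwargs": {"rows": [[0,0,1,0],[0,0,2,0],[0,0,3.2,0],[0,0,4.2,0],[0,-0.5,4.5,0]]}}

```text
t: 15.38
tool_pos: [0.5449, 0.1319, 0.1925]
orientation: [[0.96, 0.279, 0.004], [0.279, -0.96, 0.003], [0.005, -0.001, -1.0]]
ft_force: [0.6, 1.1, -6.3]
gripper_width: 0.0261
```

>>> {"fn": "apply_moves", "kwargs": {"rows": [[0.1,-1,0,1],[0.2,-2.2,0,2],[0.3,-3.4,0,3],[0.3,-4.6,0,4],[0.3,-5.8,0,5]]}}

```text
t: 15.8
tool_pos: [0.5512, -0.0172, 0.1887]
orientation: [[0.691, 0.723, -0.0], [0.723, -0.691, -0.0], [-0.0, 0.0, -1.0]]
ft_force: [0.8, -0.6, -7.1]
gripper_width: 0.0261
```

>>> {"fn": "apply_moves", "kwargs": {"rows": [[0,-1.2,0,0],[0,-2.4,0,0],[0,-3.6,0,0],[0,-4.8,0,0],[0,-6,0,0]]}}

```text
t: 16.22
tool_pos: [0.551, -0.1672, 0.1888]
orientation: [[0.695, 0.719, -0.0], [0.719, -0.695, -0.0], [-0.0, -0.0, -1.0]]
ft_force: [0.1, 0.3, -6.3]
gripper_width: 0.0263
```

```bash
python3 -c "
from h import *
o=bot.get_obs();p=o['tool_pos'];print(p,o['gripper_width'],o['ft_force'],o['orientation'][:,0]);print((np.array([.5596,-.3527,.12])-p)/.025)"
```

```text
[ 0.55097356 -0.16722758  0.1887529 ] 0.026348691355471344 [ 0.08142962  0.28720769 -6.32756886] [ 6.94509779e-01  7.19483170e-01 -3.66669368e-04]
[ 0.34505756 -7.41889692 -2.75011611]
```

>>> {"fn": "apply_moves", "kwargs": {"rows": [[0.1,-1.2,0,0],[0.2,-2.4,0,0],[0.34,-3.6,0,0],[0.34,-4.8,0,0],[0.34,-6,0,0]]}}

```text
t: 16.63
tool_pos: [0.5594, -0.3171, 0.1886]
orientation: [[0.695, 0.719, -0.001], [0.719, -0.695, 0.0], [-0.0, -0.001, -1.0]]
ft_force: [0.7, 0.8, -6.3]
gripper_width: 0.0262
```

>>> {"fn": "apply_moves", "kwargs": {"rows": [[0,-0.8,0,0],[0,-1.42,-0.5,0],[0,-1.42,-1.3,0],[0,-1.42,-2.0,0],[0,-1.42,-2.4,0]]}}

```text
t: 17.05
tool_pos: [0.5589, -0.3509, 0.1266]
orientation: [[0.695, 0.719, -0.003], [0.719, -0.695, 0.001], [-0.001, -0.003, -1.0]]
ft_force: [0.2, 0.4, -6.5]
gripper_width: 0.0263
```

>>> {"fn": "apply_moves", "kwargs": {"rows": [[0,0,0,0],[0,0,0,0]]}}

```text
t: 17.22
tool_pos: [0.56, -0.3509, 0.129]
orientation: [[0.694, 0.72, -0.0], [0.72, -0.694, 0.0], [-0.0, -0.0, -1.0]]
ft_force: [1.2, -0.1, -5.0]
gripper_width: 0.0265
```

Run:
```python
from h import *
o=bot.get_obs();print(o['tool_pos'],o['ft_force'],o['gripper_width'],o['t'])
a=bot.snapshot('top')[120:270,370:520];b=bot.snapshot('scene')[110:230,140:260]
cv2.imwrite('pics/e1.png',np.hstack([cv2.resize(a,(400,400)),cv2.resize(b,(400,400))]))
```

```text
[ 0.56001405 -0.3508738   0.1290071 ] [ 1.15785099 -0.1467006  -4.98872491] 0.026474619398654437 17.2167
```

View pics/e1.png

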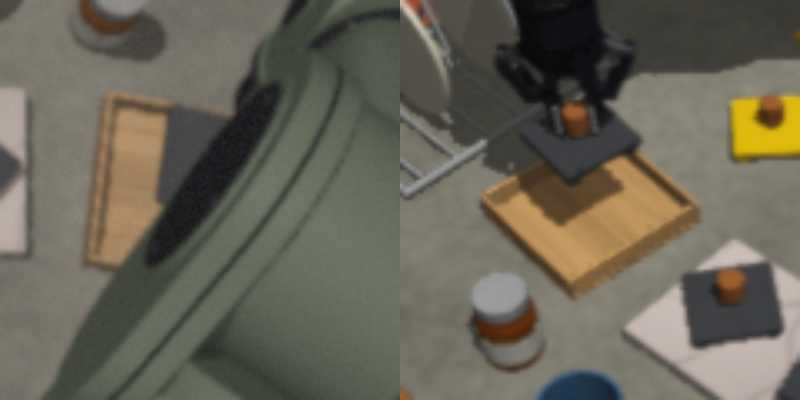

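The press is level above the tray, parallel to its sides and well inside in both views. Lowering.

>>> {"fn": "apply_moves", "kwargs": {"rows": [[0,0,-0.8,0],[0,0,-1.8,0],[0,0,-2.7,0],[0,0,-3.3,0],[0,0,-3.6,0]]}}

```text
t: 17.73
tool_pos: [0.5598, -0.3506, 0.0377]
orientation: [[0.694, 0.72, -0.001], [0.72, -0.694, 0.001], [-0.0, -0.001, -1.0]]
ft_force: [-0.2, 0.1, -6.5]
gripper_width: 0.0264
```

>>> {"fn": "apply_moves", "kwargs": {"rows": [[0,0,-0.1,0],[0,0,-0.16,0],[0,0,-0.22,0],[0,0,-0.28,0],[0,0,-0.32,0]]}}

```text
t: 18.15
tool_pos: [0.5604, -0.3511, 0.0314]
orientation: [[0.694, 0.72, 0.001], [0.72, -0.694, -0.0], [0.0, 0.001, -1.0]]
ft_force: [0.3, -0.6, -5.7]
gripper_width: 0.0262
```

```bash
python3 s.py
```

```text
[ 0.5604 -0.3511  0.0314] 18.15 [ 0.31 -0.56 -5.71]
```

>>> {"fn": "apply_moves", "kwargs": {"rows": [[0,0,-0.03,0],[0,0,-0.06,0],[0,0,-0.09,0],[0,0,-0.12,0],[0,0,-0.12,0]]}}

```text
t: 18.57
tool_pos: [0.5602, -0.3509, 0.0279]
orientation: [[0.694, 0.72, 0.0], [0.72, -0.694, -0.0], [0.0, 0.0, -1.0]]
ft_force: [-0.5, -0.4, -4.8]
gripper_width: 0.026
```

```bash
python3 s.py
```

```text
[ 0.5602 -0.3509  0.0279] 18.5667 [-0.48 -0.42 -4.76]
```

>>> {"fn": "apply_moves", "kwargs": {"rows": [[0,0,-0.02,0],[0,0,-0.04,0],[0,0,-0.04,0]]}}

```text
t: 18.82
tool_pos: [0.5601, -0.3509, 0.0277]
orientation: [[0.694, 0.72, 0.0], [0.72, -0.694, -0.0], [-0.0, 0.0, -1.0]]
ft_force: [-6.8, 3.6, 12.3]
gripper_width: 0.0266
```

>>> {"fn": "apply_moves", "kwargs": {"rows": [[0,0,0.025,0],[0,0,0.025,0]]}}

```text
t: 18.98
tool_pos: [0.5602, -0.3509, 0.0278]
orientation: [[0.694, 0.72, 0.0], [0.72, -0.694, -0.0], [0.0, 0.0, -1.0]]
ft_force: [-3.0, 1.9, 5.7]
gripper_width: 0.0259
```

>>> {"fn": "apply_moves", "kwargs": {"rows": [[0,0,0,0],[0,0,0,0],[0,0,0,0],[0,0,0,0]], "hand": 60}}

```text
t: 19.32
tool_pos: [0.5602, -0.3509, 0.0274]
orientation: [[0.694, 0.72, 0.0], [0.72, -0.694, -0.0], [0.0, 0.0, -1.0]]
ft_force: [0.2, 0.2, 0.6]
gripper_width: 0.06
```

>>> {"fn": "apply_moves", "kwargs": {"rows": [[0,0,0.4,0],[0,0,1,0],[0,0,1.8,0],[0,0,2.8,0],[0,0,3.8,0]]}}

```text
t: 19.73
tool_pos: [0.56, -0.3508, 0.124]
orientation: [[0.694, 0.72, -0.0], [0.72, -0.694, 0.0], [0.0, -0.0, -1.0]]
ft_force: [1.0, -0.4, 0.6]
gripper_width: 0.0599
```

>>> {"fn": "apply_moves", "kwargs": {"rows": [[-0.5,-0.5,1,0],[-1.5,-1.5,2,0],[-2.5,-2.5,3,0],[-4,-3.5,3,0],[-5,-4.5,3,0]]}}

```text
t: 20.15
tool_pos: [0.434, -0.464, 0.1999]
orientation: [[0.694, 0.72, 0.002], [0.72, -0.694, -0.002], [0.0, 0.003, -1.0]]
ft_force: [0.7, -1.9, -0.9]
gripper_width: 0.0603
```

>>> {"fn": "apply_moves", "kwargs": {"rows": [[-1,-0.6,0,0],[-2,-1.2,0,0],[-3,-1.8,0,0],[-4,-2.4,0,0],[-5,-3,0,0]]}}

```text
t: 20.57
tool_pos: [0.3088, -0.539, 0.1982]
orientation: [[0.694, 0.72, 0.0], [0.72, -0.694, -0.001], [-0.0, 0.001, -1.0]]
ft_force: [0.5, -0.4, -0.8]
gripper_width: 0.06
```

Run:
```python
from h import *
o=bot.get_obs();print(o['tool_pos'],o['ft_force'],o['gripper_width'],o['t'])
A=bot.snapshot('top');B=bot.snapshot('scene')
cv2.imwrite('pics/top9.png',A);cv2.imwrite('pics/scene9.png',B)
cv2.imwrite('pics/f1.png',np.hstack([cv2.resize(A[120:270,350:500],(400,400)),cv2.resize(B[110:290,150:330],(400,400))]))
```

```text
[ 0.30877415 -0.53895675  0.19824181] [ 0.45740739 -0.43693869 -0.75167364] 0.059964848098314434 20.5667
```

View pics/f1.png

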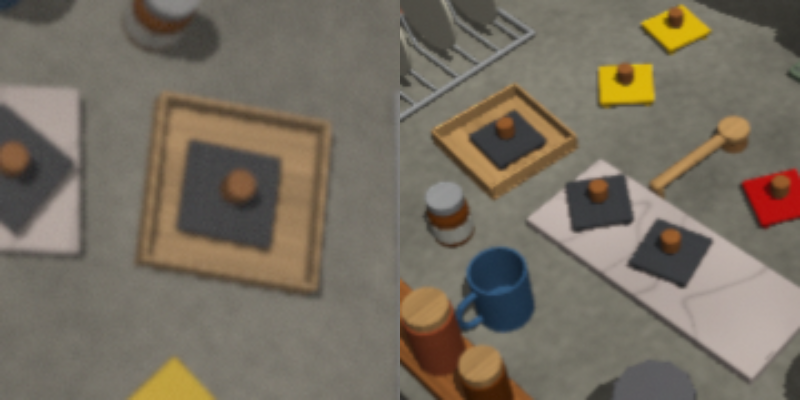

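View pics/top9.png

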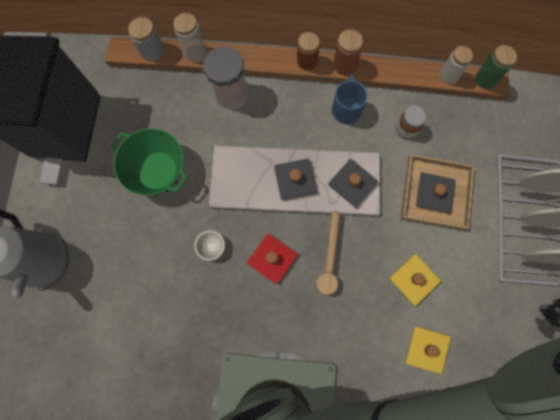

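The press stands flat inside the tray, at (436,192) in the top view. The two others are still at (296,180) and (353,183), and the bystanders look unmoved. I let the arm settle and hand in.

>>> {"fn": "apply_moves", "kwargs": {"rows": [[0,0,0,0],[0,0,0,0],[0,0,0,0]]}}

```text
t: 20.92
tool_pos: [0.3111, -0.5378, 0.1976]
orientation: [[0.693, 0.721, 0.0], [0.721, -0.693, 0.0], [0.0, 0.0, -1.0]]
ft_force: [-0.1, 0.5, 0.3]
gripper_width: 0.06
```

Run:
```python
from h import *
a=cv2.imread('pics/top0.png');b=cv2.imread('pics/top9.png')
d=cv2.absdiff(a,b).max(2)[20:300]; d=cv2.medianBlur(d,5)
for c in cv2.findContours((d>35).astype(np.uint8),cv2.RETR_EXTERNAL,cv2.CHAIN_APPROX_SIMPLE)[0]:
    if cv2.contourArea(c)>10: x,y,w,h=cv2.boundingRect(c); print('changed',x,y+20,w,h)
print(bot.hand_in())
```

```text
changed 416 172 40 43
changed 213 155 52 50
the job is handed in; nothing more can be done
None
```

The faulty press was the left one (+y end of the slab). It now stands on its feet in the tray, and I handed the job in at about 21 s.

- **Finding it:** I pressed all twelve corners, starting with the right press, then the middle and then the left. Eleven were firm, reading 8–15 N less than 1 mm after touching. At the left press's corner nearest the robot and towards the middle press, it sank about 3.5 mm at 3 N. The foot then landed at 14 N, and the press came back level when I let go.
- **Placing it:** I lifted it by the knob, turned it parallel to the tray's sides and lowered it slowly. The wrist read 12 N at contact, and I eased that to 6 N before letting go.
- **Last checks:** Comparing the first and last top pictures, the only changes in the compared area were the emptied spot on the slab and the press in the tray. That area leaves out the bottom rows, where the arm shows, and the far shelf edge. The two steady presses had not moved. The arm was clear, with near-zero force.
- **Disagreement:** The two cameras put the left press up to about 10 mm apart by single-view estimates. I triangulated the knob from both views for the grasp, and it held.

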